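Refit the belt speed knob and hold it pressed in

TASK

The speed knob has come off the control box of the transplanting belt: lift the new black knob (white pointer line) out of its moulded pocket in the spares tray, turn it so that the flat in its D-shaped bore, which lies under the pointer, matches the yellow-marked flat of the bare shaft on the box, and push it fully onto the shaft. Then keep pressing: the shaft is a sprung hold-to-run control, so push the knob all the way in against its spring and finish while you are still gripping the knob and holding it pressed in, without letting go. Keep off the red emergency stop and leave the other loose things where they are.

Things in the scene. Friction and masses are not known exactly. Their poses are not given: they have to be found in the camera images.
- knob_grip (a point): New knob, loose, black, about 60 g, 46 mm high, flange down in its tray pocket: round flange 52 mm across, 8 mm thick; above it a flat-sided bar grip 46 mm long (x), 20 mm wide (y), up to the top. Point on the axis, 30 mm above the underside, 16 mm below the bar's top. x: along the bar to its half with the white pointer line; z: up the axis.
- knob_bore (a point): Centre of the knob's underside, mouth of its D-bore, on the axis 30 mm below knob_grip, same axes; 21 mm above the table at the start. The bore is 15.4 mm across and 16 mm deep; its flat is on the +x side (under the pointer line), 3.1 mm from the axis.
- shaft_tip (a point): Centre of the upper end of the bare upright steel D-shaft, 111 mm above the table when not pressed (28 mm above the box's lid). Shaft 14 mm across, round side chamfered 1 mm at the end; its flat lies 2.5 mm from the axis and has yellow paint; a yellow line on the end face runs towards it. x: from the axis towards the flat; z: up. Nut at its foot: 23 mm across, 4 mm high.
- shaft_push (a joint): How far the shaft is pressed straight down, m: 0 out, 0.006 fully in at a stop. Its spring takes 5 N to begin, 10 N fully in, and pushes it out again. A matched knob (5 degrees and 0.7 mm of play) goes on until knob_grip is 14 mm above shaft_tip; unmatched it stays 30 mm above. On and fully in: knob_grip 119 mm above the table.
- shaft (a joint): Turn of the shaft about its upright axis relative to the box, rad, counter-clockwise seen from above. Stiff (0.2 N m); starts within 0.5 either way.
- control_box: Belt control box, fixed, grey with aluminium lid, 154 mm (x) by 224 mm (y), lid level at 83 mm. Origin under its centre, x away from the robot at yaw 0. Shaft at y +50 mm, in the middle of a black dial plate 86 mm across with white ticks; stop and start buttons (29 mm across, 10 mm high) at x -45 and +45, y -20 mm; emergency stop at y -68 mm.
- estop (a joint): Press of the red mushroom emergency stop on the box, m: 0 released, 0.006 fully in. 40 mm across, its top 35 mm above the lid, 118 mm from the shaft. It must stay released.
- spares_tray: Mid-grey moulded spares tray, fixed, 200 mm (x) by 140 mm (y), 28 mm high; origin under its centre, z up. The knob's pocket (59 mm across, 7 mm deep) is centred at x +45 mm, y 0; pockets at x -52 mm hold a green button head and an amber lens. It stands left or right of the control box, with a planted cell pack on the other side.
- button_head: Spare green push-button head, 34 mm across, 16 mm high, loose in the spares tray; origin under its centre. Leave it.
- lamp_lens: Spare amber lamp lens, 32 mm across, 20 mm high, loose in the spares tray; origin under its centre. Leave it.
- screwdriver: Screwdriver lying on the table at the far right, along its x; origin under its middle. Leave it.
- plant_pot: Reddish plastic plant pot, 96 mm across, 90 mm high, at the far right before the belt; origin under its centre. Leave it.
- dibber: T-handled wooden dibber with a steel point, about 150 mm long, lying at the far left before the belt, along its x. Leave it.
- mist_bottle: White misting bottle with a blue cap, 68 mm across, 190 mm high, standing at the far left; origin under its centre. Leave it.
Things that resemble listed ones, but are neither listed nor needed, are in the scene too. What is shaped like the part that bears knob_grip but blue or purple is not meant.

How it is judged:
On the way:
1. the knob is held in the gripper, lifted clear of the spares tray (height (world z) of knob_grip above 0.07 m and contact force between the fingers and knob above 1 N and contact force between knob and spares_tray below 0.1 N), for 0.2 s.
At the end, for the whole second after the job is handed in: The knob is fully on the shaft (bottomed within 1.8 mm, on axis within 3.5 mm, flats matched within 14 degrees, upright within 7), pushes it in over 4 of its 6 mm with over 4 N, is still in the grip (over 4 N, grasp point within 32 mm of knob_grip) and at rest; the emergency stop is released (value of joint shaft_push above 0.004 m and z of knob_grip in the frame of shaft_tip between 0.011 and 0.0158 m and horizontal distance between knob_grip and shaft_tip below 0.0035 m and angle between the x axis of knob_grip and the x axis of shaft_tip, either way round below 0.25 rad and angle between knob_grip's own z axis and vertical below 0.12 rad and contact force between knob and shaft above 4 N and contact force between the fingers and knob above 4 N and distance between the grasp point and knob_grip below 0.032 m and linear speed of knob below 0.02 m/s and value of joint estop below 0.002 m); the arm keeps its last pose, push and grip.
It fails at once if the emergency stop is pressed (value of joint estop above 0.003 m).
It fails at once if another loose thing is moved from its place (more than 30 mm) (distance of any of button_head, lamp_lens, screwdriver, plant_pot, dibber, mist_bottle from where it was at the start of the episode above 0.03 m).
It also fails if it takes over 40 s, if anything falls off the work surface, if the arm or the gripper's body presses on something with over 40 N, if the wrist force passes 120 N, or if a joint passes its speed limit or range.

ROBOT

A 7-joint arm with a two-finger parallel gripper is mounted at the origin on the work surface. World frame = base frame: x ahead of the robot, y to its left, z up, the work surface at z = 0. Lengths are in m, angles in rad, forces in N, time in s.
With the tool pointing down it reaches from about 0.4 to 0.925 m from the base axis. Payload 4.1 kg.
Tool frame: the origin (TCP) lies at the very end of the fingers, on their centre line; the grasp point (between the pads) lies 19 mm behind it; z points along the fingers, y is the line along which they close (so a half turn about z gives the same grasp; the last joint's range is limited). The gripper opens to 85 mm and grips with 20 to 120 N. Pads are 22 mm wide; open, the fingers measure 114 mm over their backs; the gripper's body (76 mm by 85 mm) begins 54 mm behind the grasp point. The pads swing forward as they close: fully open they stand 13 mm farther back than shut.
Start: joints at [-1.326, 0.398, 0.045, 1.537, -0.019, 1.207, -0.051], TCP at [0.219, 0.612, 0.231] pointing down, gripper open.
Joint ranges: [-2.82, 2.82], [-0.49, 2.23], [-1.37, 1.46], [0, 2.46], [-1.36, 4.5], [0.23, 2], [-2.94, 2.94]. Speed limits (rad/s): [2.57, 2.57, 3.14, 3.14, 3.14, 3.14, 3.14].

INTERFACE

Orientations are given as a unit quaternion [w, x, y, z].
In Python, from workcell import ctrl gives the robot as it stands. The module is installed in compiled form; this text tells all that it offers.
- The arm moves only by the shell command python3 -m pendant 'ROWS' [FORCE]. ROWS is JSON, a list of rows, each an object of numbers: "tx", "ty", "tz": the shift along the tool's x, y, z in m; "rx", "ry", "rz": the turn, a rotation vector about the tool's x, y, z in degrees; "fingers": the finger opening in m, from 0 to 0.0854. A call has 1 to 10 rows; each row is the pose to reach, as a shift and turn from the pose commanded when the call began, along the tool's axes at that moment; what a row does not reach only later rows make up. A row lasts 1/8 s, in which the tool goes at most 62.5 mm and 10.7 degrees, less where a joint would pass 70% of its speed; a pose out of reach is approached as far as the arm can. A call with a gripper value outside its range is refused whole. The fingers move at their own pace and stop on an object; FORCE is the grip in N (left out, the last holds). Time passes only in rows, so rows that repeat a pose let the fingers close. It gives the time, the measured TCP pose, the force, the opening and the grip force at its end, in the units of the state.
- ctrl.read_state(): the state, without advancing time (a new reading comes with each control period).
- ctrl.snapshot(name): name is "scene" or "top"; returns a dict with "img" (420x560x3 uint8, red, green, blue), "fx", "fy", "cx", "cy" (pixels), "extrinsics" (4x4, takes a point from camera to world coordinates). Camera axes: x right, y up, looking along -z (the intrinsics and any distortion apply to the point x, -y, -z); pixel columns grow to the right and rows downward; lengths in m; the calibration is good to about 2 mm. A picture is of the moment at which its call begins. There is no depth.
- ctrl.finish_job(): hands the job in; it is judged then, once.
The state is a dict: "time_s": time; "q": joint angles; "qd": joint speeds; "joint_torque": joint torques, N m; "position": TCP position; "orientation": TCP orientation; "force": force on the tool from outside, world axes, zero at the start; "wrist_torque": the same for the moment, N m; "opening": opening from 0.0 (shut) to 1.0 (fully open); "grip_force": force on a finger pad.
Only numpy, scipy, OpenCV 4.12 (cv2) and the standard library are available. Lean on these libraries where they do the work, as an engineer would, in place of code of your own. Each camera call takes 0.05 s, during which the arm holds its last target. There are 200 camera calls.

## Working session

There is one attempt and no reset: what is moved stays moved. The work goes in short steps, Python scripts to look and compute and a shell command to move; the robot and the scene stay as the last step left them, time stands still between calls to the robot, and variables do not carry over. Pictures are saved under pics/ and viewed, at most 10 in all, crops included, and the job is handed in when it is done.

```bash
mkdir -p pics
cat > h.py <<'E'
import numpy as np, cv2
from workcell import ctrl
def snap(n,f):
    s=ctrl.snapshot(n); cv2.imwrite(f'pics/{f}.png',s['img'][:,:,::-1]); np.save(f'pics/{f}.npy',s,allow_pickle=True); return s
def load(f): return np.load(f'pics/{f}.npy',allow_pickle=True).item()
def ray(s,u,v):
    E=np.array(s['extrinsics']); d=np.array([(u-s['cx'])/s['fx'],-(v-s['cy'])/s['fy'],-1.]); return E[:3,3],E[:3,:3]@d
def onz(s,u,v,z):
    o,d=ray(s,u,v); return o+d*(z-o[2])/d[2]
def proj(s,p):
    E=np.array(s['extrinsics']); c=E[:3,:3].T@(np.array(p)-E[:3,3]); return s['cx']+s['fx']*c[0]/-c[2], s['cy']+s['fy']*-c[1]/-c[2]
E
python3 - <<'E'
from h import *
a=snap('scene','s0');b=snap('top','t0')
for s in(a,b): print({k:(np.round(v,3).tolist() if k!='img' else 0) for k,v in s.items()})
st=ctrl.read_state();print(st)
E
```

```text
{'img': 0, 'fx': 421.76, 'fy': 421.76, 'cx': 281.273, 'cy': 212.584, 'extrinsics': [[-0.718, -0.515, 0.468, 1.097], [0.696, -0.515, 0.5, 0.609], [-0.017, 0.685, 0.728, 0.967], [0.0, 0.0, 0.0, 1.0]]}
{'img': 0, 'fx': 533.538, 'fy': 533.538, 'cx': 278.298, 'cy': 204.966, 'extrinsics': [[0.004, 0.995, -0.098, 0.414], [-1.0, 0.005, 0.013, 0.017], [0.014, 0.098, 0.995, 1.552], [0.0, 0.0, 0.0, 1.0]]}
{'time_s': 0.1, 'q': array([-1.3260001 ,  0.39912989,  0.04505452,  1.53774504, -0.01870777,
        1.2068735 , -0.05070752]), 'qd': array([-0.00019177, -0.00141592, -0.00036172, -0.00256877, -0.00010849,
        0.00018478,  0.00145374]), 'joint_torque': array([ 3.70380105e-03, -4.76263690e+01,  1.37026448e+00, -2.54948992e+01,
        1.20843120e-02,  5.12176674e-03,  2.19202235e-06]), 'position': array([0.2188879 , 0.61144537, 0.23036402]), 'orientation': array([-8.83508397e-05,  1.71010801e-01,  9.85268773e-01, -8.62495821e-04]), 'force': array([ 0.24774638, -0.10298718,  0.09011236]), 'wrist_torque': array([-0.00054836,  0.0099354 , -0.0144212 ]), 'grip_force': 0.0, 'opening': 0.998375645037969}
```

View pics/t0.png

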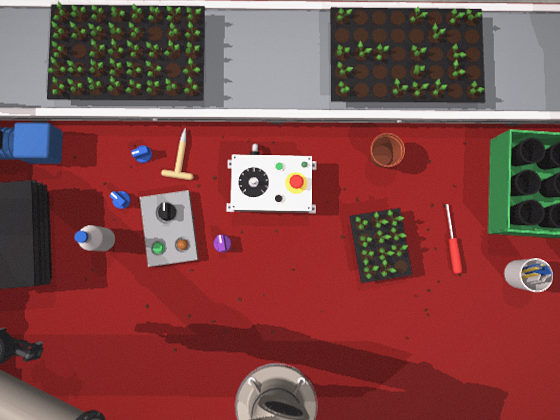

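View pics/s0.png

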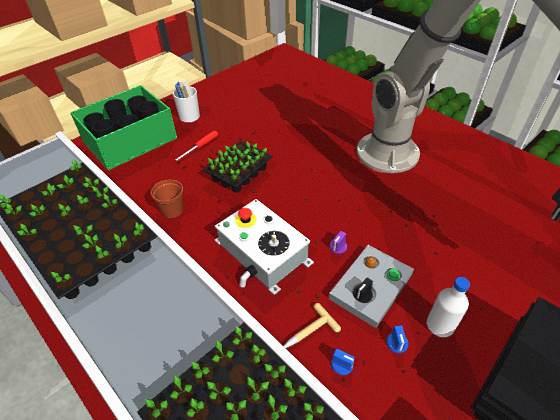

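The top view shows the grey tray around (168,230) with the black knob at (166,211), and the box with the dial and shaft at (254,182) and the e-stop at (296,181). The knob-like candidates are blue at (141,154) and (120,200), purple at (222,243) and black with a white line at (166,211). The black one in the tray pocket fits the description. I'll confirm it in an enlarged crop.

Run:
```python
from h import *
a=load('s0')['img'];b=load('t0')['img']
def c(i,u,v,r=24): return cv2.resize(i[v-r:v+r,u-r:u+r],(380,290*380//380 if 0 else 380),interpolation=cv2.INTER_CUBIC)
r=lambda i,u,v,h=18,w=24: cv2.resize(i[v-h:v+h,u-w:u+w],(400,300),interpolation=cv2.INTER_CUBIC)
m=np.vstack([np.hstack([r(b,166,211),r(b,254,182)]),np.hstack([r(a,364,290),r(a,274,241)])])
cv2.imwrite('pics/c0.png',m[:,:,::-1])
```

```text
(no output)
```

View pics/c0.png

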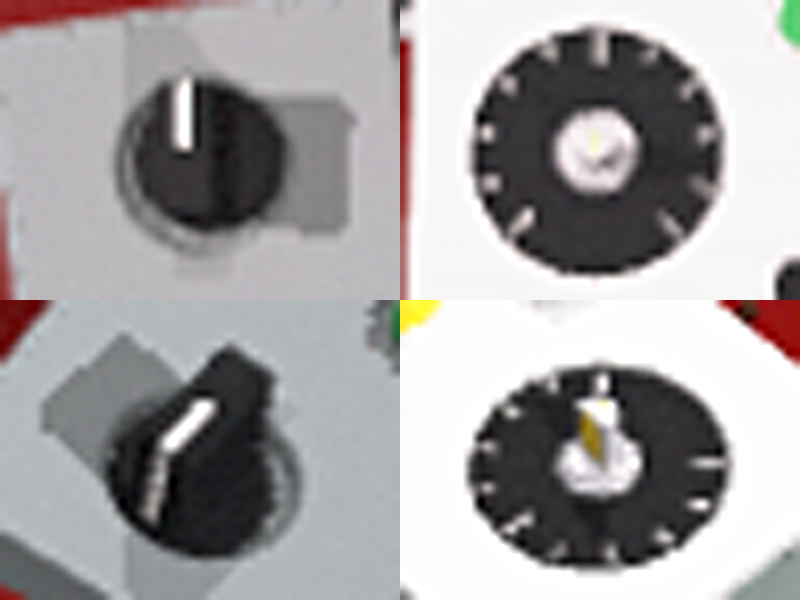

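The crop confirms it: a black bar knob with a white pointer that points roughly along world +x. The steel shaft has its yellow flat on the side facing +x. Next I'll measure both.

```bash
cat >> h.py <<'E'
def tri(sa,pa,sb,pb):
    o1,d1=ray(sa,*pa);o2,d2=ray(sb,*pb);d1/=np.linalg.norm(d1);d2/=np.linalg.norm(d2)
    t=np.linalg.lstsq(np.c_[d1,-d2],o2-o1,rcond=None)[0];p,q=o1+d1*t[0],o2+d2*t[1]
    return (p+q)/2,np.linalg.norm(p-q)
def comps(s,mask,u,v,r):
    m=np.zeros(mask.shape,np.uint8);m[v-r:v+r,u-r:u+r]=mask[v-r:v+r,u-r:u+r]
    n,l,st,c=cv2.connectedComponentsWithStats(m)
    return [(st[i].tolist(),c[i].round(2).tolist()) for i in range(1,n) if st[i][4]>2]
E
python3 - <<'E'
from h import *
a=load('s0');b=load('t0')
for n,s,kn,sh in(('scene',a,(364,290),(274,241)),('top',b,(166,211),(254,182))):
    i=s['img'].astype(int);w=(i.min(2)>150).astype(np.uint8)
    print(n,'knob white',comps(s,w,*kn,11))
    y=((i[...,0]-i[...,2]>40)&(abs(i[...,0]-i[...,1])<70)).astype(np.uint8)
    print('yellow',comps(s,y,*sh,14))
    # dial dark
    d=(i.max(2)<90).astype(np.uint8)
    print('dial',[c for c in comps(s,d,*sh,26) if c[0][4]>60]); print('knob dark',[c for c in comps(s,d,*kn,20) if c[0][4]>60])
    hsv=cv2.cvtColor(s['img'],cv2.COLOR_RGB2HSV)
i=b['img'].astype(int)
hsv=cv2.cvtColor(b['img'],cv2.COLOR_RGB2HSV)
# tray outline & box lid: non-red (sat low)
m=((hsv[...,1]<60)&(hsv[...,2]>90)).astype(np.uint8)
for (u0,v0,u1,v1),z in(((132,182,205,276),.028),((222,145,322,222),.083)):
    q=np.zeros_like(m);q[v0:v1,u0:u1]=m[v0:v1,u0:u1]
    q=cv2.morphologyEx(q,cv2.MORPH_OPEN,np.ones((5,5),np.uint8))
    c=max(cv2.findContours(q,0,2)[0],key=cv2.contourArea)
    B=cv2.boxPoints(cv2.minAreaRect(c)); P=np.array([onz(b,*p,z)[:2] for p in B]);print('box',B.round(1).tolist(),P.round(4).tolist(),'ctr',P.mean(0).round(4),'sides',np.linalg.norm(P-np.roll(P,1,0),axis=1).round(4),'ang',[np.degrees(np.arctan2(*(P[k]-P[k-1])[::-1])).round(1) for k in range(4)])
print(a['img'][232:250,266:284].tolist().__len__())
print('dial ctr top z83',onz(b,254,182,.085))
i=a['img'][228:250,266:284].astype(int)
print('scene R-B');print(i[...,0]-i[...,2]);print(i[...,0])
i=b['img'][174:190,246:262].astype(int)
print('top');print(i[...,0]-i[...,2]);print(i[...,0])
E
```

```text
scene knob white [([360, 279, 5, 3, 9], [362.0, 279.56]), ([371, 279, 4, 10, 20], [373.35, 282.65]), ([359, 284, 7, 6, 17], [362.18, 286.59]), ([353, 297, 3, 4, 8], [353.62, 298.75])]
yellow [([271, 236, 3, 6, 10], [272.3, 238.6])]
dial [([258, 231, 31, 24, 446], [273.39, 243.0])]
knob dark [([352, 278, 22, 25, 335], [363.7, 291.21])]
top knob white [([155, 200, 22, 22, 123], [162.67, 205.48]), ([171, 220, 6, 2, 10], [173.9, 220.6])]
yellow []
dial [([239, 168, 29, 29, 529], [253.06, 182.23])]
knob dark [([157, 203, 20, 18, 246], [166.87, 211.73])]
box [[138.60000610351562, 196.39999389648438], [188.3000030517578, 189.89999389648438], [197.39999389648438, 259.8999938964844], [147.6999969482422, 266.29998779296875]] [[0.5857, 0.397], [0.6051, 0.2553], [0.4054, 0.2255], [0.3867, 0.3655]] ctr [0.4957 0.3108] sides [0.2015 0.143  0.2019 0.1412] ang [np.float64(9.0), np.float64(-82.2), np.float64(-171.5), np.float64(97.6)]
box [[227.0, 155.0], [311.0, 155.0], [311.0, 211.0], [227.0, 211.0]] [[0.6969, 0.141], [0.6984, -0.0936], [0.5412, -0.0932], [0.5402, 0.139]] ctr [0.6192 0.0233] sides 
[... 4668 characters left out ...]
 243 250 218  39  51  52  52]
 [ 55  47  95 206 244 247 243 246 241 241 238 251 119  46  55  56]
 [ 52  47 118 234 242 243 245 249 247 225 197 228 131  38  48  49]
 [ 55  47 117 235 243 223 240 249 221 168 168 181 104  38  43  45]
 [ 55  49 105 224 247 224 196 197 121 133 185 179  94  41  46  47]
 [ 55  49  70 163 244 231 215 179 206 189 208 146  55  43  45  42]
 [ 53  54  48  85 184 225 231 229 235 235 193  86  48  50  47  49]
 [ 53  56  50  48  85 157 172 184 182 190 113  47  53  55  55  56]
 [ 55  55  58  55  52  52  77  74  77  43  52  52  56  53  57  54]
 [ 50  49  54  55  49  48  47  45  47  48  52  54  55  56  53  51]
 [ 50  58  53  56  53  51  55  55  51  54  55  56  55  58  65  98]]
```

Run:
```python
from h import *
a=load('s0');b=load('t0')
print('tip proj scene/top for dial ctr');P=onz(b,253.2,182.0,.085);Q=onz(a,273.6,242.8,.085);print(P,Q)
for p in (P,Q): p=p.copy();p[2]=.111;print(proj(a,p),proj(b,p))
print(b['img'][198:224,154:180].mean(2).astype(int))
print(a['img'][274:306,348:380].mean(2).astype(int))
for k in [(.5403,.3171)]:
  for z in(.067,.029): print(z,proj(a,[*k,z]),proj(b,[*k,z]))
```

```text
tip proj scene/top for dial ctr
[0.62104808 0.06725053 0.085     ] [0.62251517 0.06848767 0.085     ]
(np.float64(273.38945666947245), np.float64(236.02542250743966)) (np.float64(252.88555645092706), np.float64(180.66089633227693))
(np.float64(273.3074838689146), np.float64(236.57949299395005)) (np.float64(252.4357663280153), np.float64(180.12507273421016))
[[185 186 183 167 165 169 167 168 166 167 170 170 186 187 186 187 186 187
  185 186 187 188 186 185 186 186]
 [185 184 183 166 167 168 168 169 168 169 167 169 179 187 187 186 187 186
  186 186 186 187 185 186 187 185]
 [185 186 180 167 169 168 168 170 170 169 171 168 171 180 188 188 186 185
  186 186 187 187 185 186 186 188]
 [184 184 184 165 167 167 168 171 169 167 152 158 158 159 172 187 190 188
  187 188 186 189 187 187 187 188]
 [185 186 184 166 170 169 166 138 138 156 196 104 112 110 122 151 171 180
  186 188 187 187 189 187 188 187]
 [184 186 183 166 169 166 135  72  95 197 255  40  48  45  63  78 114 148
  179 188 193 189 188 188 189 188]
 [185 188 183 168 167 138  83  41  93 227 255  37  48  29  17  23  43  86
  129 148 16
[... 1855 characters left out ...]
189 190 188 165 166]
 [186 185 185 186 189 185 178 158 144 118 134 143 137 150 152 156 164 177
  184 190 189 188 189 187 188 189]
 [185 185 187 187 183 187 187 188 178 152 145 137 142 153 160 167 183 189
  187 186 187 185 189 187 188 187]]
[[186 184 184 ... 183 183 182]
 [187 186 186 ... 182 182 180]
 [185 184 185 ... 183 183 180]
 ...
 [186 185 184 ... 182 181 181]
 [156 189 187 ... 181 179 178]
 [101 133 172 ... 179 181 181]]
0.067 (np.float64(365.36043760676597), np.float64(283.8244302104331)) (np.float64(163.45392005164945), np.float64(211.14255512921162))
0.029 (np.float64(363.46715742075634), np.float64(292.0921870168555)) (np.float64(166.11870118050132), np.float64(212.2863946630634))
```

```bash
cat >> h.py <<'E'
from scipy.spatial.transform import Rotation as R
def Rt():
    s=ctrl.read_state();w,x,y,z=s['orientation'];return s,R.from_quat([x,y,z,w]).as_matrix()
def go(t,yaw):  # shift in tool axes (mm) to world target, rz to bring tool y to world angle yaw(deg)
    s,M=Rt();d=M.T@(np.array(t)-s['position'])*1000
    cur=np.degrees(np.arctan2(M[1,1],M[0,1]));dz=(yaw-cur+180)%360-180
    print('pos',s['position'].round(4),'t',s['time_s'],'shift',d.round(1),'rz',round(-dz,1),'tool z',M[:,2].round(3),'yaw',cur.round(2),'F',s['force'].round(1),'T',s['wrist_torque'].round(2),'op',round(s['opening'],3),'gf',round(s['grip_force'],1),'q7',s['q'][6].round(2))
E
python3 - <<'E'
from h import *
b=load('t0')
p=onz(b,163.4,202,.067);q=onz(b,163.4,218.6,.067);k=(p+q)/2;print(p,q,k,'len',np.linalg.norm(p-q),'yaw',np.degrees(np.arctan2(*(p-q)[1::-1])))
go([k[0],k[1],.231],0);go([k[0],k[1],.231],90)
E
```

```text
[0.56590461 0.31787596 0.067     ] [0.51947675 0.31674059 0.067     ] [0.54269068 0.31730827 0.067     ] len 0.04644173771182775 yaw 1.40085830605064
pos [0.2189 0.6114 0.2304] t 0.1 shift [-4.040e+02 -1.678e+02 -3.000e-01] rz 70.3 tool z [-0.    -0.002 -1.   ] yaw 70.31 F [ 0.2 -0.1  0.1] T [-0.    0.01 -0.01] op 0.998 gf 0.0 q7 -0.05
pos [0.2189 0.6114 0.2304] t 0.1 shift [-4.040e+02 -1.678e+02 -3.000e-01] rz -19.7 tool z [-0.    -0.002 -1.   ] yaw 70.31 F [ 0.2 -0.1  0.1] T [-0.    0.01 -0.01] op 0.998 gf 0.0 q7 -0.05
```

```bash
python3 -m pendant '[{"tx":-0.058,"ty":-0.024,"rz":10},{"tx":-0.115,"ty":-0.048,"rz":20},{"tx":-0.172,"ty":-0.072,"rz":30},{"tx":-0.230,"ty":-0.096,"rz":40},{"tx":-0.287,"ty":-0.120,"rz":50},{"tx":-0.345,"ty":-0.144,"rz":60},{"tx":-0.404,"ty":-0.168,"rz":68.9},{"tx":-0.404,"ty":-0.168,"rz":68.9,"tz":0.05},{"tx":-0.404,"ty":-0.168,"rz":68.9,"tz":0.1},{"tx":-0.404,"ty":-0.168,"rz":68.9,"tz":0.1}]' 20
python3 - <<'E'
from h import *
go([.5427,.3173,.036],1.4)
E
```

```text
pos [0.2189 0.6114 0.2304] t 0.1 shift [-404.  -167.5  194.7] rz 68.9 tool z [-0.    -0.002 -1.   ] yaw 70.31 F [ 0.2 -0.1  0.1] T [-0.    0.01 -0.01] op 0.998 gf 0.0 q7 -0.05schema error: expected keys tx, ty, tz, rx, ry, rz, fingers
```

```bash
python3 -m pendant '[{"tx":-0.058,"ty":-0.024,"tz":0,"rx":0,"ry":0,"rz":10,"fingers":0.085},{"tx":-0.115,"ty":-0.048,"tz":0,"rx":0,"ry":0,"rz":20,"fingers":0.085},{"tx":-0.172,"ty":-0.072,"tz":0,"rx":0,"ry":0,"rz":30,"fingers":0.085},{"tx":-0.230,"ty":-0.096,"tz":0,"rx":0,"ry":0,"rz":40,"fingers":0.085},{"tx":-0.287,"ty":-0.120,"tz":0,"rx":0,"ry":0,"rz":50,"fingers":0.085},{"tx":-0.345,"ty":-0.144,"tz":0,"rx":0,"ry":0,"rz":60,"fingers":0.085},{"tx":-0.404,"ty":-0.168,"tz":0,"rx":0,"ry":0,"rz":68.9,"fingers":0.085},{"tx":-0.404,"ty":-0.168,"tz":0.05,"rx":0,"ry":0,"rz":68.9,"fingers":0.085},{"tx":-0.404,"ty":-0.168,"tz":0.1,"rx":0,"ry":0,"rz":68.9,"fingers":0.085},{"tx":-0.404,"ty":-0.168,"tz":0.1,"rx":0,"ry":0,"rz":68.9,"fingers":0.085}]' 20
python3 - <<'E'
from h import *
go([.5427,.3173,.036],1.4)
E
```

```text
time_s: 1.35
position: [0.5394, 0.3159, 0.127]
orientation: [-0.001, 0.698, 0.716, -0.005]
force: [0.1, 0.8, 0.5]
opening: 0.994
grip_force: 0.0
pos [0.5394 0.3159 0.127 ] t 1.35 shift [ 1.8  4.1 90.9] rz 0.0 tool z [-0.008 -0.006 -1.   ] yaw 1.41 F [0.1 0.8 0.5] T [ 0.03  0.02 -0.04] op 0.994 gf 0.0 q7 -0.4
```

```bash
python3 -m pendant '[{"tx":0,"ty":0,"tz":0.05,"rx":0,"ry":0,"rz":0,"fingers":0.07},{"tx":0,"ty":0,"tz":0.094,"rx":0,"ry":0,"rz":0,"fingers":0.065},{"tx":0,"ty":0,"tz":0.094,"rx":0,"ry":0,"rz":0,"fingers":0.06},{"tx":0,"ty":0,"tz":0.094,"rx":0,"ry":0,"rz":0,"fingers":0.03},{"tx":0,"ty":0,"tz":0.094,"rx":0,"ry":0,"rz":0,"fingers":0.03},{"tx":0,"ty":0,"tz":0.094,"rx":0,"ry":0,"rz":0,"fingers":0.03}]' 20
python3 - <<'E'
from h import *
go([.5427,.3173,.036],1.4)
E
```

```text
time_s: 2.1
position: [0.5446, 0.3188, 0.04]
orientation: [0.0, 0.698, 0.716, 0.002]
force: [0.9, 0.1, 7.2]
opening: 0.537
grip_force: 22.7
pos [0.5446 0.3188 0.04  ] t 2.1 shift [-1.4 -2.   4. ] rz 0.0 tool z [ 0.004  0.003 -1.   ] yaw 1.41 F [0.9 0.1 7.2] T [-0.09  0.22 -0.02] op 0.537 gf 22.7 q7 -0.36
```

```bash
python3 -m pendant '[{"tx":0,"ty":0,"tz":0,"rx":0,"ry":0,"rz":0,"fingers":0.07},{"tx":0,"ty":0,"tz":0,"rx":0,"ry":0,"rz":-10,"fingers":0.07},{"tx":0,"ty":0,"tz":0,"rx":0,"ry":0,"rz":-20,"fingers":0.07},{"tx":0,"ty":0,"tz":0,"rx":0,"ry":0,"rz":-30,"fingers":0.07},{"tx":0,"ty":0,"tz":0,"rx":0,"ry":0,"rz":-40,"fingers":0.07},{"tx":0,"ty":0,"tz":0,"rx":0,"ry":0,"rz":-50,"fingers":0.07},{"tx":0,"ty":0,"tz":0,"rx":0,"ry":0,"rz":-60,"fingers":0.07},{"tx":0,"ty":0,"tz":0,"rx":0,"ry":0,"rz":-70,"fingers":0.07},{"tx":0,"ty":0,"tz":0,"rx":0,"ry":0,"rz":-80,"fingers":0.06},{"tx":0,"ty":0,"tz":0,"rx":0,"ry":0,"rz":-90,"fingers":0.05}]' 20
python3 - <<'E'
from h import *
go([.5427,.3173,.036],91.4)
E
python3 -m pendant '[{"tx":0,"ty":0,"tz":0,"rx":0,"ry":0,"rz":0,"fingers":0.03},{"tx":0,"ty":0,"tz":0,"rx":0,"ry":0,"rz":0,"fingers":0.01},{"tx":0,"ty":0,"tz":0,"rx":0,"ry":0,"rz":0,"fingers":0.01},{"tx":0,"ty":0,"tz":0,"rx":0,"ry":0,"rz":0,"fingers":0.01}]' 60
python3 - <<'E'
from h import *
go([.5427,.3173,.036],91.4)
E
```

```text
time_s: 3.35
position: [0.5427, 0.3174, 0.0373]
orientation: [-0.0, -0.015, 1.0, -0.0]
force: [0.3, -0.1, 0.5]
opening: 0.587
grip_force: 0.0
pos [0.5427 0.3174 0.0373] t 3.35 shift [ 0.  -0.1  1.3] rz 0.3 tool z [-0. -0. -1.] yaw 91.73 F [ 0.3 -0.1  0.5] T [-0.03  0.01  0.04] op 0.587 gf 0.0 q7 0.98
time_s: 3.85
position: [0.543, 0.3177, 0.0375]
orientation: [0.0, -0.012, 1.0, 0.0]
force: [-0.4, -0.6, 1.3]
opening: 0.225
grip_force: 58.7
pos [0.543  0.3177 0.0375] t 3.85 shift [ 0.3 -0.4  1.5] rz -0.0 tool z [ 0.  0. -1.] yaw 91.37 F [-0.4 -0.6  1.3] T [-0.08 -0.06 -0.01] op 0.225 gf 58.7 q7 0.98
```

```bash
python3 -m pendant '[{"tx":0,"ty":0,"tz":-0.035,"rx":0,"ry":0,"rz":0,"fingers":0.01},{"tx":0,"ty":0,"tz":-0.08,"rx":0,"ry":0,"rz":0,"fingers":0.01},{"tx":0,"ty":0,"tz":-0.115,"rx":0,"ry":0,"rz":0,"fingers":0.01},{"tx":-0.015,"ty":-0.05,"tz":-0.115,"rx":0,"ry":0,"rz":3,"fingers":0.01},{"tx":-0.03,"ty":-0.105,"tz":-0.115,"rx":0,"ry":0,"rz":6,"fingers":0.01},{"tx":-0.045,"ty":-0.16,"tz":-0.115,"rx":0,"ry":0,"rz":9,"fingers":0.01},{"tx":-0.06,"ty":-0.21,"tz":-0.115,"rx":0,"ry":0,"rz":12,"fingers":0.01},{"tx":-0.0724,"ty":-0.251,"tz":-0.115,"rx":0,"ry":0,"rz":12,"fingers":0.01},{"tx":-0.0724,"ty":-0.251,"tz":-0.115,"rx":0,"ry":0,"rz":12,"fingers":0.01},{"tx":-0.0724,"ty":-0.251,"tz":-0.115,"rx":0,"ry":0,"rz":12,"fingers":0.01}]' 60
python3 - <<'E'
from h import *
go([.6215,.068,.15],79.4)
a=snap('scene','s1');b=snap('top','t1');go([.6215,.068,.15],79.4)
r=lambda i,u,v,h=27,w=36: cv2.resize(i[v-h:v+h,u-w:u+w],(400,300),interpolation=cv2.INTER_CUBIC)
m=np.hstack([r(a['img'],274,236),r(b['img'],254,182)])
cv2.imwrite('pics/c1.png',m[:,:,::-1])
E
```

```text
time_s: 5.1
position: [0.6209, 0.0695, 0.1519]
orientation: [-0.001, 0.092, 0.996, 0.0]
force: [0.3, 0.4, -1.3]
opening: 0.225
grip_force: 58.8
pos [0.6209 0.0695 0.1519] t 5.1 shift [-0.9 -1.4  1.9] rz 0.0 tool z [-0.001  0.001 -1.   ] yaw 79.42 F [ 0.3  0.4 -1.3] T [-0.01 -0.02  0.05] op 0.225 gf 58.8 q7 1.24
pos [0.6208 0.0708 0.152 ] t 5.2 shift [-1.2 -2.6  2. ] rz 0.2 tool z [-0.001  0.001 -1.   ] yaw 79.56 F [-0.9  0.3  0.5] T [ 0.01 -0.02 -0.  ] op 0.223 gf 58.8 q7 1.24
```

View pics/c1.png

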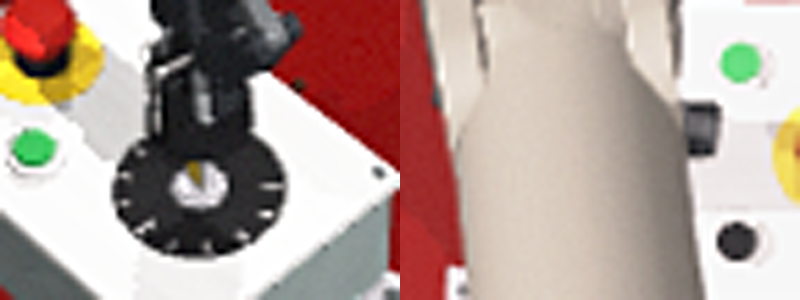

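The scene crop shows the knob held above the dial. Its end pointer line is near full-image pixel (265,225), and the yellow flat faces up-left at (273,240). The top view is blocked by the arm. I'll take sub-pixel measurements from a settled scene view.

Run:
```python
from h import *
np.set_printoptions(linewidth=250)
a0=load('s0');print('scene line mid',onz(a0,362.18,286.59,.067),'top line mid',onz(load('t0'),163.4,206.0,.067))
a=snap('scene','s2');go([.6215,.068,.15],79.4)
print(a['img'][214:250,258:284].mean(2).astype(int))
s,M=Rt();T=s['position'];f=np.radians(-10.5);ax=np.array([np.cos(f),np.sin(f),0])
for o in(0,.0016):
  for z in(.046,.008):
    p=T+ax*(o+.023);p[2]=T[2]-.0165+z;print(o,z,np.round(proj(a,p),2))
for z in(.046,.015):
    p=onz(load('t0'),163.4,202,.067);p[2]=.021+z;print('s0 end line',np.round(proj(a0,p),2))
print(a0['img'][282:304,350:368].mean(2).astype(int))
```

```text
scene line mid [0.5524417  0.31662031 0.067     ] top line mid [0.55469137 0.31760174 0.067     ]
pos [0.6208 0.0708 0.1521] t 5.25 shift [-1.2 -2.6  2.1] rz 0.2 tool z [-0.001  0.001 -1.   ] yaw 79.58 F [ 0.1 -0.3 -0.6] T [ 0.03 -0.03 -0.  ] op 0.223 gf 58.8 q7 1.24
[[253 253 253 252 252 253 254 255 255 181 107  64  28  24  37  56  57  51  31  24  30  29  34  72 102  37]
 [253 253 253 253 253 254 255 255 255 114  90  48  20  28  40  55  53  27  32  38  35  45  73  74  54  51]
 [254 253 253 254 255 255 220 212 123  69  60  24  25  22  24  48  33  29  34  37  37  33  36  44  34  48]
 [255 253 253 253 254 218 187  83  42  63  80  22  18  26  30  40  21  32  31  33  30  32  28  31  39  60]
 [232 255 253 254 253 227 254  67  37  63  60  18  22  19  18  26  32  33  30  28  34  32  30  30  26  41]
 [213 233 255 255 253 225 254  43  21  28  17  10  42 117 162  18  29  29  29  29  35  30  29  32  26  29]
 [215 215 219 233 255 255 206  61  10   8  36 114 172 149  94  27  32  29  35  30  32  30  29  29  28  29]
 [217 213 213 212 235 255 101  14  70 188 255 146  93  39  30  21  33  30  26  30  
[... 4133 characters left out ...]
 31  25  27  27  30  27]
 [184 185 174  66  17  20  16  74 155 100  12  18  30  32  28  28  29  32]
 [184 186 185 149   5  18  24  88 150  50  10  19  34  26  32  22  29  33]
 [183 181 187 172  75  10  41 115 149  15  19  26  30  34  29  31  34  33]
 [183 183 183 185 171  49  11  54  93  15  21  21  31  28  34  34  34  32]
 [181 180 180 186 186 156  58  15  26  13  22  26  29  33  33  28  32  31]
 [182 182 181 184 179 152 143  90  15  24  20  30  30  32  36  29  34  32]
 [182 183 182 183 175 149 153 148 124  62  31  23  24  25  27  33  34  29]
 [182 181 181 182 177 145 152 149 152 147 126  91  59  27  35  35  42  48]
 [184 182 182 182 179 149 151 152 153 151 152 149 152 148 131 138 150 150]]
```

```bash
python3 -m pendant '[{"tx":-0.0008,"ty":-0.0023,"tz":0.01,"rx":0,"ry":0,"rz":0,"fingers":0.01},{"tx":-0.0008,"ty":-0.0023,"tz":0.018,"rx":0,"ry":0,"rz":0,"fingers":0.01},{"tx":-0.0008,"ty":-0.0023,"tz":0.018,"rx":0,"ry":0,"rz":0,"fingers":0.01},{"tx":-0.0008,"ty":-0.0023,"tz":0.018,"rx":0,"ry":0,"rz":0,"fingers":0.01}]' 60
python3 - <<'E'
from h import *
go([.6212,.0683,.128],79.4)
E
```

```text
time_s: 5.75
position: [0.6218, 0.0662, 0.1342]
orientation: [-0.0, 0.092, 0.996, 0.0]
force: [-0.0, -0.6, -0.2]
opening: 0.223
grip_force: 58.8
pos [0.6218 0.0662 0.1342] t 5.75 shift [1.  2.  6.2] rz 0.0 tool z [ 0.  0. -1.] yaw 79.41 F [-0.  -0.6 -0.2] T [-0.01 -0.07  0.  ] op 0.223 gf 58.8 q7 1.25
```

```bash
python3 -m pendant '[{"tx":0.001,"ty":0.002,"tz":0.003,"rx":0,"ry":0,"rz":0,"fingers":0.01},{"tx":0.001,"ty":0.002,"tz":0.006,"rx":0,"ry":0,"rz":0,"fingers":0.01},{"tx":0.001,"ty":0.002,"tz":0.009,"rx":0,"ry":0,"rz":0,"fingers":0.01},{"tx":0.001,"ty":0.002,"tz":0.009,"rx":0,"ry":0,"rz":0,"fingers":0.01}]' 60
python3 - <<'E'
from h import *
go([.6212,.0683,.128],79.4)
E
```

```text
time_s: 6.25
position: [0.6209, 0.0679, 0.1249]
orientation: [-0.0, 0.092, 0.996, -0.0]
force: [0.1, -0.3, -1.5]
opening: 0.226
grip_force: 58.9
pos [0.6209 0.0679 0.1249] t 6.25 shift [-0.2  0.5 -3.1] rz -0.0 tool z [-0.001 -0.    -1.   ] yaw 79.39 F [ 0.1 -0.3 -1.5] T [-0.13  0.04  0.04] op 0.226 gf 58.9 q7 1.25
```

```bash
python3 -m pendant '[{"tx":0,"ty":0,"tz":0.002,"rx":0,"ry":0,"rz":0,"fingers":0.01},{"tx":0,"ty":0,"tz":0.004,"rx":0,"ry":0,"rz":0,"fingers":0.01},{"tx":0,"ty":0,"tz":0.004,"rx":0,"ry":0,"rz":0,"fingers":0.01}]' 60
python3 - <<'E'
from h import *
go([.6212,.0683,.128],79.4)
E
```

```text
time_s: 6.62
position: [0.6211, 0.0678, 0.1211]
orientation: [-0.0, 0.092, 0.996, -0.0]
force: [0.7, -1.8, -1.6]
opening: 0.223
grip_force: 58.8
pos [0.6211 0.0678 0.1211] t 6.625 shift [-0.   0.5 -6.9] rz -0.0 tool z [-0. -0. -1.] yaw 79.39 F [ 0.7 -1.8 -1.6] T [-0.32 -0.04  0.01] op 0.223 gf 58.8 q7 1.25
```

```bash
python3 -m pendant '[{"tx":0,"ty":0,"tz":0.003,"rx":0,"ry":0,"rz":0,"fingers":0.01},{"tx":0,"ty":0,"tz":0.006,"rx":0,"ry":0,"rz":0,"fingers":0.01},{"tx":0,"ty":0,"tz":0.009,"rx":0,"ry":0,"rz":0,"fingers":0.01},{"tx":0,"ty":0,"tz":0.009,"rx":0,"ry":0,"rz":0,"fingers":0.01}]' 60
python3 - <<'E'
from h import *
go([.6212,.0683,.128],79.4)
E
```

```text
time_s: 7.12
position: [0.6209, 0.0679, 0.1118]
orientation: [-0.0, 0.092, 0.996, -0.0]
force: [0.7, -3.1, -1.7]
opening: 0.224
grip_force: 58.7
pos [0.6209 0.0679 0.1118] t 7.125 shift [ -0.2   0.4 -16.2] rz -0.0 tool z [-0. -0. -1.] yaw 79.4 F [ 0.7 -3.1 -1.7] T [-0.64 -0.01  0.03] op 0.224 gf 58.7 q7 1.25
```

```bash
python3 -m pendant '[{"tx":0,"ty":-0.0005,"tz":0.002,"rx":0,"ry":0,"rz":0,"fingers":0.01},{"tx":0,"ty":-0.0005,"tz":0.005,"rx":0,"ry":0,"rz":0,"fingers":0.01},{"tx":0,"ty":-0.0005,"tz":0.008,"rx":0,"ry":0,"rz":0,"fingers":0.01},{"tx":0,"ty":-0.0005,"tz":0.008,"rx":0,"ry":0,"rz":0,"fingers":0.01},{"tx":0,"ty":-0.0005,"tz":0.008,"rx":0,"ry":0,"rz":0,"fingers":0.01}]' 80
python3 - <<'E'
from h import *
go([.6212,.0683,.1055],79.4)
E
```

```text
time_s: 7.75
position: [0.6211, 0.0679, 0.1056]
orientation: [0.0, 0.092, 0.996, 0.0]
force: [-3.4, -2.5, 9.0]
opening: 0.219
grip_force: 83.8
pos [0.6211 0.0679 0.1056] t 7.75 shift [0.  0.5 0.1] rz 0.0 tool z [ 0.  0. -1.] yaw 79.4 F [-3.4 -2.5  9. ] T [-0.65  0.73  0.03] op 0.219 gf 83.8 q7 1.25
```

```bash
python3 -m pendant '[{"tx":0.0003,"ty":-0.0003,"tz":0.001,"rx":0,"ry":0,"rz":0,"fingers":0.01},{"tx":0.0003,"ty":-0.0003,"tz":0.002,"rx":0,"ry":0,"rz":0,"fingers":0.01},{"tx":0.0003,"ty":-0.0003,"tz":0.002,"rx":0,"ry":0,"rz":0,"fingers":0.01},{"tx":0.0003,"ty":-0.0003,"tz":0.002,"rx":0,"ry":0,"rz":0,"fingers":0.01}]' 80
python3 - <<'E'
from h import *
go([.6212,.0683,.1055],79.4)
a=snap('scene','s3');go([.6212,.0683,.1055],79.4)
cv2.imwrite('pics/c3.png',cv2.resize(a['img'][205:265,235:315],(800,600),interpolation=cv2.INTER_CUBIC)[:,:,::-1])
E
```

```text
time_s: 8.25
position: [0.6212, 0.0678, 0.1053]
orientation: [0.001, 0.092, 0.996, 0.001]
force: [-5.1, -2.0, 16.0]
opening: 0.215
grip_force: 84.5
pos [0.6212 0.0678 0.1053] t 8.25 shift [ 0.1  0.5 -0.2] rz -0.0 tool z [ 0.001  0.001 -1.   ] yaw 79.4 F [-5.1 -2.  16. ] T [-0.64  1.24 -0.07] op 0.215 gf 84.5 q7 1.25
pos [0.6212 0.0678 0.1052] t 8.3 shift [ 0.1  0.4 -0.3] rz -0.0 tool z [ 0.001  0.001 -1.   ] yaw 79.4 F [-6.7 -2.6 16. ] T [-0.64  1.22 -0.05] op 0.221 gf 84.5 q7 1.25
```

View pics/c3.png

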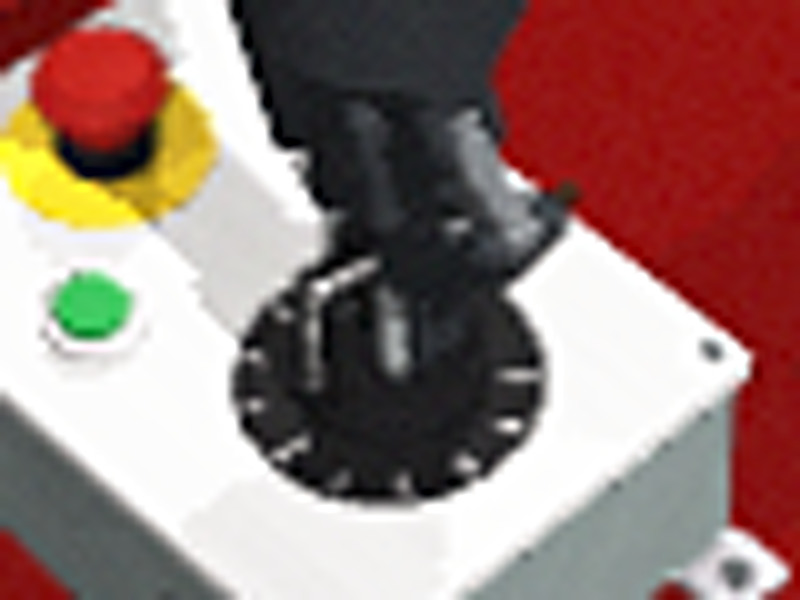

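The knob is seated on the shaft, low over the dial, with its flange around (275,241). The TCP height puts knob_grip at 119 mm, and the push reads 16 N, so the shaft is at its stop. The e-stop at (245,217) looks untouched.

```bash
python3 -c "
from workcell import ctrl
print(ctrl.finish_job())"
```

```text
the job is handed in; nothing more can be done
None
```

The black knob is on the shaft with the flats matched and pressed in to the stop (about 16 N), still gripped when I handed the job in at about 8 s; no verdict came back, and I saw no contact with the emergency stop or other loose things.

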